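# Clear the clinic bench into its three trays

### The arm

A 6-joint arm with a two-finger parallel gripper is mounted at the origin on the work surface. World frame = base frame: x ahead of the robot, y to its left, z up, the work surface at z = 0. Lengths are in m, angles in rad, forces in N, time in s.
With the tool pointing down it reaches from about 0.35 to 0.725 m from the base axis. Payload 6 kg.
Tool frame: the origin (TCP) lies on the centre line of the jaws, within the pads' length; the fingertips stand 22 mm ahead of it and the grasp point (between the pads) lies 3 mm ahead of it; z points along the fingers, y is the line along which they close (so a half turn about z gives the same grasp; the last joint's range is limited). The gripper opens to 85 mm and grips with 20 to 120 N. Pads are 22 mm wide; open, the fingers measure 114 mm over their backs; the gripper's body (76 mm by 85 mm) begins 54 mm behind the grasp point. The pads swing forward as they close: fully open they stand 13 mm farther back than shut.
Start: joints at [1.468, 0.04, 0.085, 0, -1.615, -0.334], TCP at [0.254, 0.544, 0.253] pointing down, gripper open.
Joint ranges: [-2.56, 2.56], [-1.29, 2.01], [-1.08, 1.49], [-3.29, 1.98], [-2.81, -0.18], [-2.99, 2.99]. Speed limits (rad/s): [2.57, 2.57, 3.01, 3.14, 3.14, 3.14].

### API

Orientations are given as a 3x3 rotation matrix whose columns are the frame's x, y, z axes.
In Python, from rig import monitor, imaging, ctrl gives the robot as it stands. The module is installed in compiled form; this text tells all that it offers.
- The arm moves only by the tool step_arm, never from a script. Its argument "series" is a list of rows, each a list of 3 entries, a list of its own where there are three numbers: the opening, from 0 (shut) to 1 (fully open), then the shift along the world's x, y, z in units of 25 mm (1.0 is 25 mm), then the turn, a rotation vector about the world's x, y, z in units of 5 degrees (1.0 is 5 degrees). A call has 1 to 10 rows; each row is the pose to reach, as a shift and turn from the pose commanded when the call began; what a row does not reach only later rows make up. A row lasts 1/12 s, in which the tool goes at most 41.7 mm and 7.16 degrees, less where a joint would pass 70% of its speed; a pose out of reach is approached as far as the arm can. A call with a gripper value outside its range is refused whole. The fingers move at their own pace and stop on an object; the grip force is fixed at half the most. Time passes only in rows, so rows that repeat a pose let the fingers close. It gives the time, the measured TCP pose, the force, the opening and the grip force at its end, in the units of the state.
- monitor.observe(): the state, without advancing time (a new reading comes with each control period).
- imaging.read_camera(name): name is "scene" or "top" or "wrist"; returns a dict with "img" (384x512x3 uint8, red, green, blue), "fov_y" (degrees; the focal length in pixels is half the picture's height over the tangent of half this angle, whatever the lens; pixels are square), "cx", "cy" (the principal point, pixels), "pose" (4x4, takes a point from camera to world coordinates); the wrist camera has in their place "hand_eye" (4x4, takes a point from camera to tool coordinates, whose origin is the TCP and whose axes are the flange's). Camera axes: x right, y down, z forward; pixel columns grow to the right and rows downward; lengths in m; the calibration is good to about 2 mm. A picture is of the moment at which its call begins: read the wrist's pose just before it. There is no depth.
- ctrl.sign_off(): hands the job in; it is judged then, once.
Trained networks look in a picture, given as the dict that the camera call returned (one of the last four; its "shot" number tells which), for a name from the list of things; names that differ only in an ending like _2 or _b are one class to them, and where a whole thing is asked for, a point or a joint stands for the part that bears it (a point fixed in the world has none). Each returns a list of dicts, best first, with "conf" (0 to 1); they miss things now and then, are a little off and sometimes report something else, mostly with a low value. They report only what shows in the picture. A call takes as long as a camera call. They do not tell look-alikes from the thing itself.
- imaging.find_in(picture, thing): "point" ([x, y, z] in m, in the coordinates of the camera as it stood for that picture, good to about 4 mm: the middle of the surface that is visible of it).
- imaging.regions_of(picture, thing): "region" (384x512 bool, what is visible of it).
- imaging.spot_point(picture, thing): "point" ([x, y, z] in m, in the coordinates of the camera as it stood for that picture, good to about 4 mm: a listed point, or the origin of a listed thing).
The state is a dict: "clock": time; "qpos": joint angles; "dq": joint speeds; "effort": joint torques, N m; "tcp_pos": TCP position; "tool_rot": TCP orientation; "contact_force": force on the tool from outside, world axes, zero at the start; "torque": the same for the moment, N m; "opening": finger opening in m; "finger_force": force on a finger pad.
Only numpy, scipy, OpenCV 4.12 (cv2) and the standard library are available. Lean on these libraries where they do the work, as an engineer would, in place of code of your own. Each camera call takes 0.05 s, during which the arm holds its last target. There are 200 camera calls.

### The job

Sort the loose things on the bench into the trays where they belong: the two squat specimen jars upright in the larger two-bay tray and the two slim dropper bottles upright in the smaller two-bay tray, one to a bay, and the pipette lying flat lengthwise in the long open steel tray. Set each one down gently on the tray's floor rather than dropping it, let go, and leave the beaker and the tape roll where they are.

Things in the scene. Friction and masses are not known exactly. Their poses are not given: they have to be found in the camera images.
- jar_a: specimen jar, one of two alike, interchangeable: squat upright cylinder, 60 mm tall; grey translucent body 44 to 48 mm across tapering slightly downwards, ribbed white screw lid 50 mm across from 42 to 60 mm up; about 90 g. Loose, stands on the bench. Origin: centre of its underside, z up its axis; yaw means nothing.
- jar_b: specimen jar, one of two alike, interchangeable: squat upright cylinder, 60 mm tall; grey translucent body 44 to 48 mm across tapering slightly downwards, ribbed white screw lid 50 mm across from 42 to 60 mm up; about 90 g. Loose, stands on the bench. Origin: centre of its underside, z up its axis; yaw means nothing.
- bottle_a: dropper bottle, one of two alike, interchangeable: slim upright cylinder 28 mm across and 50 mm tall, amber with a paper label, topped by a narrow black dropper cap (24 mm across at its foot, tapering) to 72 mm in all; about 50 g. Loose, stands on the bench. Origin: centre of its underside, z up its axis; yaw means nothing.
- bottle_b: dropper bottle, one of two alike, interchangeable: slim upright cylinder 28 mm across and 50 mm tall, amber with a paper label, topped by a narrow black dropper cap (24 mm across at its foot, tapering) to 72 mm in all; about 50 g. Loose, stands on the bench. Origin: centre of its underside, z up its axis; yaw means nothing.
- pipette: micropipette lying on the bench, 225 mm long, 100 g, loose. White straight handle 130 mm long, 26 wide, 28 high, centred on the origin; grey plunger (20 mm across) out to 85 mm on the -x side, grey nozzle (20 narrowing to 8 mm) out to 140 mm on the +x side, both axes 14 mm up. Origin: centre of the handle's underside, near the centre of mass; x along it to the nozzle, z up.
- jar_tray: larger two-bay tray, white plastic, 84 mm (x) by 164 mm (y) outside; all walls 22 mm high and 4 mm thick, floor 4 mm thick; a like divider leaves two bays of 76 by 76 mm, their centres at y = +40 and -40 mm. Fixed to the bench. Origin: centre of its underside, x across it, y along its length, z up.
- bottle_tray: smaller two-bay tray, white plastic, 64 mm (x) by 124 mm (y) outside; all walls 22 mm high and 4 mm thick, floor 4 mm thick; a like divider leaves two bays of 56 by 56 mm, their centres at y = +30 and -30 mm. Fixed to the bench. Origin: centre of its underside, x across it, y along its length, z up.
- steel_tray: long open instrument tray of bare steel, no divider, 138 mm (x) by 278 mm (y) outside; walls 18 mm high and 4 mm thick, floor 4 mm thick; inside 130 by 270 mm. Fixed to the bench. Origin: centre of its underside, x across it, y along its length, z up.
- beaker: empty glass beaker, 70 mm across, 85 mm tall, a bystander to be left alone. Origin: centre of its underside.
- tape_roll: roll of paper tape lying flat, 70 mm across, 24 mm high, a bystander to be left alone. Origin: centre of its underside.
Things that resemble listed ones, but are neither listed nor needed, are in the scene too. What is shaped like the bottle_a but green or turquoise is not meant.

How it is judged:
By the outcome, as a careful person would: the job done as asked, in the order asked, and still so for the second after the job is handed in, with the robot touching nothing.
It also fails if it takes over 125 s, if anything falls off the work surface, if the arm or the gripper's body presses on something with over 40 N, if the wrist force passes 120 N, or if a joint passes its speed limit or range.

## Working session

There is one attempt and no reset: what is moved stays moved. The work goes in short steps, Python scripts to look and compute and a tool call to move; the robot and the scene stay as the last step left them, time stands still between calls to the robot, and variables do not carry over. Pictures are saved under pics/ and viewed, at most 14 in all, crops included, and the job is handed in when it is done.

Besides the shell and the picture viewer there is one more tool, called after ">>>" by a JSON object that holds its "fn" and its "kwargs", one argument or row to a line. step_arm: Moves the arm, as the interface text tells. Its arguments: {"type":"object","properties":{"series":{"type":"array","items":{"type":"array"}}},"required":["series"]}

```bash
mkdir -p pics; cat > h.py <<'E'
import numpy as np, cv2
from rig import monitor, imaging, ctrl
def save(p,n): cv2.imwrite('pics/'+n, cv2.cvtColor(p['img'],cv2.COLOR_RGB2BGR))
def f(p): return p['img'].shape[0]/2/np.tan(np.radians(p['fov_y'])/2)
def w(p,pt,P=None):
    P=p['pose'] if P is None else P
    return P[:3,:3]@np.array(pt)+P[:3,3]
def px(p,X):
    P=p['pose']; c=P[:3,:3].T@(np.array(X)-P[:3,3]); return np.array([p['cx'],p['cy']])+f(p)*c[:2]/c[2]
def ray(p,u,v,z):
    P=p['pose']; d=P[:3,:3]@np.array([(u-p['cx'])/f(p),(v-p['cy'])/f(p),1]); t=(z-P[2,3])/d[2]; return P[:3,3]+t*d
E
python3 - <<'E'
from h import *
np.set_printoptions(precision=3,suppress=True)
for cam in('top','scene'):
    p=imaging.read_camera(cam); save(p,cam+'0.png')
    print(cam,p['fov_y'],p['cx'],p['cy']); print(p['pose'])
    for t in ['jar_a','bottle_a','pipette','jar_tray','bottle_tray','steel_tray','beaker','tape_roll']:
        for r in imaging.spot_point(p,t):
            X=w(p,r['point']); print(t,round(r['conf'],2),X,px(p,X))
s=monitor.observe(); print(s)
E
```

```text
top 51.41317875241524 252.6832194054193 191.3522175702812
[[ 0.015 -0.996  0.088  0.423]
 [-1.    -0.015  0.    -0.004]
 [ 0.001 -0.087 -0.996  1.029]
 [ 0.     0.     0.     1.   ]]
jar_a 0.92 [ 0.357 -0.251  0.001] [348.346 253.991]
bottle_a 0.72 [ 0.408  0.272 -0.001] [144.559 230.546]
bottle_a 0.69 [0.352 0.288 0.005] [136.625 252.783]
bottle_a 0.61 [0.535 0.096 0.003] [213.952 182.346]
bottle_a 0.48 [ 0.293  0.299 -0.002] [132.343 275.963]
pipette 0.71 [ 0.447 -0.004  0.   ] [252.217 217.099]
jar_tray 0.86 [0.516 0.38  0.004] [104.095 188.022]
jar_tray 0.71 [ 0.449 -0.003  0.004] [251.826 216.367]
bottle_tray 0.85 [ 0.544 -0.375  0.002] [395.783 181.979]
steel_tray 0.93 [0.68  0.023 0.002] [243.306 128.152]
steel_tray 0.58 [0.351 0.289 0.004] [136.324 253.285]
beaker 0.56 [0.739 0.246 0.003] [158.966 104.584]
tape_roll 0.56 [ 0.732 -0.226 -0.   ] [337.784 110.154]
scene 47.78240315520717 255.81210713093444 189.4260376200654
[[-0.578  0.48  -0.66   1.186]
 [ 0.816  0.351 -0.459  0.486]
 [ 0.011 -0.804 -0.595  0.674]
 [ 0.     0.     0.     1.   ]]
jar_a 0.82 [ 0.53  -0.095 -0.002
[... 647 characters left out ...]
02] [214.433 250.237]
steel_tray 0.22 [ 0.732 -0.231  0.002] [117.227 219.005]
beaker 0.98 [0.74  0.246 0.002] [285.499 319.543]
tape_roll 0.64 [ 0.732 -0.229  0.003] [117.529 218.871]
{'clock': 0.9, 'qpos': array([ 1.468,  0.04 ,  0.085,  0.   , -1.615, -0.334]), 'dq': array([-0.   , -0.001, -0.   , -0.003, -0.   ,  0.001]), 'effort': array([  0.002, -36.793,  34.744,   6.933,  -0.001,  -0.   ]), 'tcp_pos': array([0.254, 0.544, 0.253]), 'tool_rot': array([[ 0.906, -0.423,  0.   ],
       [-0.423, -0.906, -0.   ],
       [ 0.   ,  0.   , -1.   ]]), 'contact_force': array([ 0.259, -0.198,  0.493]), 'torque': array([-0.003, -0.026,  0.041]), 'finger_force': 0.0, 'opening': 0.08508834744065302}
```

```bash
python3 - <<'E'
import cv2
for n in('top0','scene0'):
    i=cv2.imread(f'pics/{n}.png'); cv2.imwrite(f'pics/{n}b.png',cv2.resize(i,(800,600),interpolation=cv2.INTER_CUBIC))
E
```

```text
(no output)
```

View pics/top0b.png

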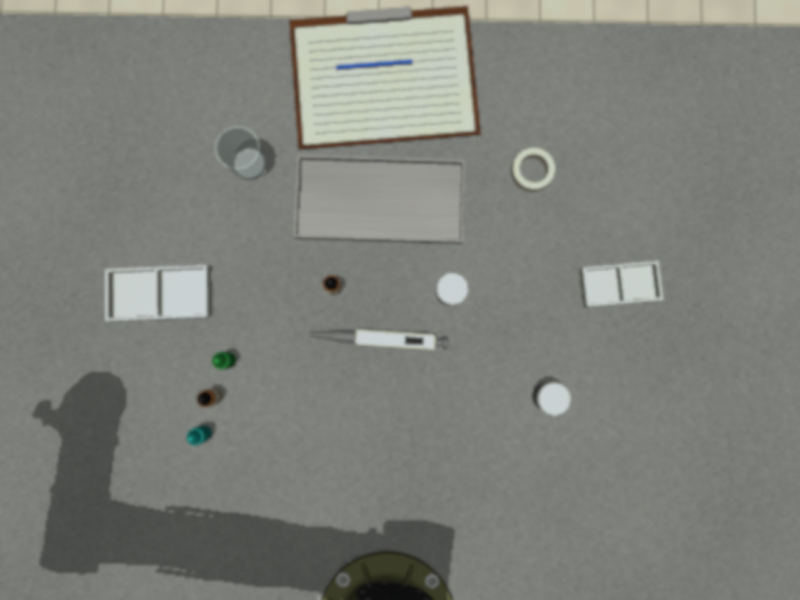

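View pics/scene0b.png

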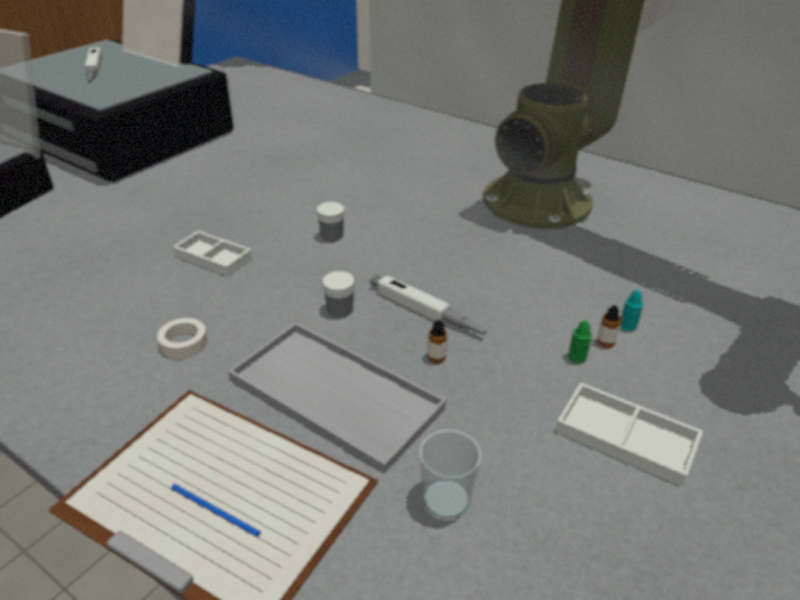

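The top picture shows two white jar lids at (289,185) and (354,255) px. The amber bottles are at (212,182) and (132,255), the second standing between a green decoy at (143,230) and a turquoise one at (127,278). The pipette is at (252,217) with its nozzle to the left, and the trays and bystanders agree with the network. Next I'll measure yaws and refine the positions.

```bash
python3 - <<'E'
from h import *
np.set_printoptions(precision=4,suppress=True)
p=imaging.read_camera('top')
for t,z in [('jar_tray',.022),('bottle_tray',.022),('steel_tray',.018),('pipette',.02)]:
    r=imaging.regions_of(p,t)[0]; v,u=np.nonzero(r['region'])
    X=np.array([ray(p,a,b,z)[:2] for a,b in zip(u,v)])
    rc=cv2.minAreaRect((X*1000).astype(np.float32)); print(t,r['conf'],rc)
    if t=='pipette':
        c=X-X.mean(0); d=np.linalg.svd(c,full_matrices=False)[2][0]; print(d,X.mean(0))
hsv=cv2.cvtColor(p['img'],cv2.COLOR_RGB2HSV)
for u,v in[(289,185),(354,255)]:
    m=np.zeros((384,512),bool); m[v-16:v+17,u-16:u+17]=1
    b,a=np.nonzero(m&(p['img'].min(2)>170)); print('jar',ray(p,a.mean(),b.mean(),.06),len(a), (ray(p,a.max()+.5,b.mean(),.06)-ray(p,a.min()-.5,b.mean(),.06))[1])
m=(p['img'][130:320,240:520-240].min(2)>0)
for n in('bottle_a','jar_a'):
  for r in imaging.regions_of(p,n):
    b,a=np.nonzero(r['region']); print(n,r['conf'],a.mean(),b.mean(),len(a),ray(p,a.mean(),b.mean(),.06))
E
```

```text
jar_tray 0.71 ((516.12646484375, 381.6134033203125), (85.56118774414062, 170.26763916015625), 3.128443956375122)
bottle_tray 0.66 ((542.474609375, -370.0708923339844), (65.2476806640625, 130.62997436523438), 6.316802501678467)
steel_tray 0.74 ((678.2415771484375, 24.929092407226562), (278.1585998535156, 141.09767150878906), 89.11767578125)
pipette 0.95 ((448.75830078125, 20.48163604736328), (225.576904296875, 27.859251022338867), 86.48741912841797)
[0.0593 0.9982] [0.4476 0.0115]
jar [ 0.5274 -0.0931  0.06  ] 295 -0.04643547159470246
jar [ 0.3582 -0.2519  0.06  ] 308 -0.04814634444334587
bottle_a 0.72 133.53691275167785 254.46308724832215 149 [0.3516 0.28   0.06  ]
bottle_a 0.71 127.34042553191489 277.73758865248226 141 [0.2963 0.2925 0.06  ]
bottle_a 0.6 143.35119047619048 230.54166666666666 168 [0.4092 0.2586 0.06  ]
jar_a 0.64 352.19900497512435 254.4726368159204 402 [ 0.3596 -0.2461  0.06  ]
jar_a 0.53 288.975 184.51111111111112 360 [ 0.5266 -0.0927  0.06  ]
jar_a 0.22 212.3181818181818 182.25454545454545 110 [0.5292 0.0947 0.06  ]
```

>>> {"fn": "step_arm", "kwargs": {
  "series": [
    [1,[11,-25.5,-3],[0,0,-13]],
    [1,[11,-25.5,-3],[0,0,-13]],
    [1,[11,-25.5,-3],[0,0,-13]],
    [1,[11,-25.5,-3],[0,0,-13]],
    [1,[11,-25.5,-3],[0,0,-13]],
    [1,[11,-25.5,-3],[0,0,-13]],
    [1,[11,-25.5,-3],[0,0,-13]],
    [1,[11,-25.5,-3],[0,0,-13]],
    [1,[11,-25.5,-3],[0,0,-13]],
    [1,[11,-25.5,-3],[0,0,-13]]
  ]
}}

```text
clock: 2.08
tcp_pos: [0.4182, 0.1614, 0.2088]
tool_rot: [[-0.007, -1.0, 0.001], [-1.0, 0.007, 0.001], [-0.001, -0.001, -1.0]]
contact_force: [2.2, 1.0, 0.0]
opening: 0.0856
finger_force: 0.0
```

>>> {"fn": "step_arm", "kwargs": {
  "series": [
    [1,[4.4,-10.2,-3.5],[0,0,0]],
    [1,[4.4,-10.2,-3.5],[0,0,0]],
    [1,[4.4,-10.2,-3.5],[0,0,0]],
    [1,[4.4,-10.2,-3.5],[0,0,0]],
    [1,[4.4,-10.2,-3.5],[0,0,0]],
    [1,[4.4,-10.2,-3.5],[0,0,0]],
    [1,[4.4,-10.2,-3.5],[0,0,0]],
    [1,[4.4,-10.2,-3.5],[0,0,0]],
    [1,[4.4,-10.2,-3.5],[0,0,0]],
    [1,[4.4,-10.2,-3.5],[0,0,0]]
  ]
}}

```text
clock: 2.92
tcp_pos: [0.5279, -0.0919, 0.121]
tool_rot: [[-0.001, -1.0, -0.0], [-1.0, 0.001, -0.0], [0.0, 0.0, -1.0]]
contact_force: [0.0, -0.3, 0.1]
opening: 0.0853
finger_force: 0.0
```

```bash
cat >> h.py <<'E'
def wrist(thing,name=None,n=1):
    s=monitor.observe(); p=imaging.read_camera('wrist'); T=np.eye(4); T[:3,:3]=s['tool_rot']; T[:3,3]=s['tcp_pos']; p['pose']=T@p['hand_eye']
    if name: save(p,name)
    for r in imaging.spot_point(p,thing): print(thing,round(r['conf'],2),w(p,r['point']).round(4))
    print('tcp',s['tcp_pos'].round(4),s['clock']); return p
E
python3 -c "
from h import *
p=wrist('jar_a','w1.png')"
```

```text
jar_a 0.6 [ 5.294e-01 -9.280e-02  4.000e-04]
jar_a 0.38 [ 0.6816  0.0243 -0.001 ]
tcp [ 0.5279 -0.0919  0.121 ] 2.9167
```

View pics/w1.png

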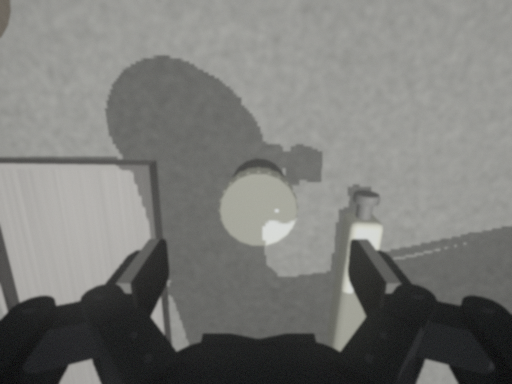

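The wrist view shows the jar lid at (258,208), centred between the open fingers. The pipette is at (365,230), clear of the right finger. Descending.

>>> {"fn": "step_arm", "kwargs": {
  "series": [
    [1,[0,0,-1.3],[0,0,0]],
    [1,[0,0,-2.3],[0,0,0]],
    [1,[0,0,-2.7],[0,0,0]],
    [1,[0,0,-2.7],[0,0,0]],
    [0,[0,0,-2.7],[0,0,0]],
    [0,[0,0,-2.7],[0,0,0]],
    [0,[0,0,-2.7],[0,0,0]],
    [0,[0,0,-2.7],[0,0,0]],
    [0,[0,0,-2.7],[0,0,0]],
    [0,[0,0,-2.7],[0,0,0]]
  ]
}}

```text
clock: 3.85
tcp_pos: [0.5292, -0.0917, 0.0559]
tool_rot: [[-0.0, -1.0, 0.004], [-1.0, 0.0, -0.0], [0.0, -0.004, -1.0]]
contact_force: [-1.2, 0.9, 6.7]
opening: 0.0483
finger_force: 62.3
```

>>> {"fn": "step_arm", "kwargs": {
  "series": [
    [0,[0,0,0],[0,0,0]],
    [0,[0,0,0],[0,0,0]],
    [0,[0,0,1],[0,0,0]],
    [0,[0,0,2.3],[0,0,0]],
    [0,[0,0,3.6],[0,0,0]],
    [0,[0,0,4.6],[0,0,0]],
    [0,[0,0,5],[0,0,0]],
    [0,[0,0,5],[0,0,0]]
  ]
}}

```text
clock: 4.52
tcp_pos: [0.5291, -0.0917, 0.1819]
tool_rot: [[-0.001, -1.0, 0.006], [-1.0, 0.001, 0.0], [-0.0, -0.006, -1.0]]
contact_force: [0.1, -0.5, -0.9]
opening: 0.0482
finger_force: 62.1
```

```bash
python3 - <<'E'
from h import *
p=imaging.read_camera('scene')
cu,cv=px(p,monitor.observe()['tcp_pos']).astype(int); print(cu,cv)
c=p['img'][max(0,cv-90):cv+90,max(0,cu-110):cu+110]
cv2.imwrite('pics/s1.png',cv2.resize(c[:,:,::-1],None,fx=3,fy=3,interpolation=2))
E
```

```text
214 136
```

View pics/s1.png

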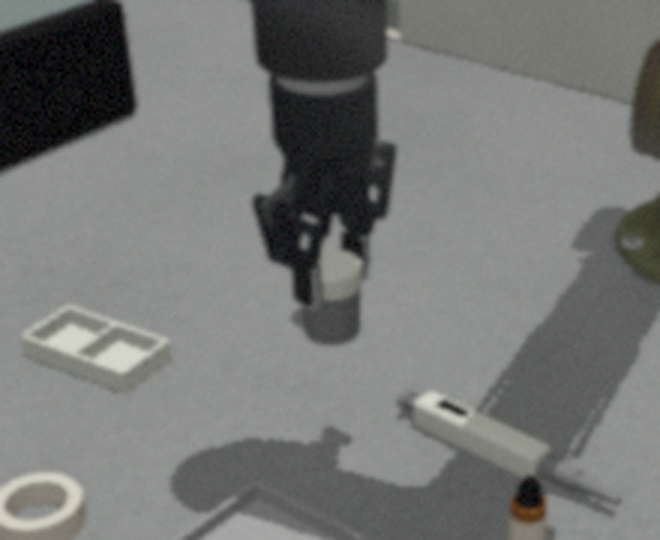

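The scene picture shows the jar held upright by its lid, with nothing disturbed. Carrying it to the far bay.

>>> {"fn": "step_arm", "kwargs": {
  "series": [
    [0,[-0.6,20.5,0],[0,0,0.6]],
    [0,[-0.6,20.5,0],[0,0,0.6]],
    [0,[-0.6,20.5,0],[0,0,0.6]],
    [0,[-0.6,20.5,0],[0,0,0.6]],
    [0,[-0.6,20.5,0],[0,0,0.6]],
    [0,[-0.6,20.5,0],[0,0,0.6]],
    [0,[-0.6,20.5,0],[0,0,0.6]],
    [0,[-0.6,20.5,0],[0,0,0.6]],
    [0,[-0.6,20.5,0],[0,0,0.6]],
    [0,[-0.6,20.5,0],[0,0,0.6]]
  ]
}}

```text
clock: 5.4
tcp_pos: [0.5144, 0.3264, 0.1756]
tool_rot: [[0.052, -0.999, -0.003], [-0.999, -0.052, -0.002], [0.002, 0.003, -1.0]]
contact_force: [1.2, -0.3, 0.5]
opening: 0.048
finger_force: 62.1
```

>>> {"fn": "step_arm", "kwargs": {
  "series": [
    [0,[0,1.6,0],[0,0,0]],
    [0,[0,3,0],[0,0,0]],
    [0,[0,3.8,0],[0,0,0]],
    [0,[0,3.8,0],[0,0,0]],
    [0,[0,3.8,-1.5],[0,0,0]],
    [0,[0,3.8,-3],[0,0,0]],
    [0,[0,3.8,-3.8],[0,0,0]],
    [0,[0,3.8,-4],[0,0,0]],
    [0,[0,3.8,-4],[0,0,0]],
    [0,[0,3.8,-4],[0,0,0]]
  ]
}}

```text
clock: 6.23
tcp_pos: [0.5162, 0.4195, 0.0792]
tool_rot: [[0.052, -0.999, 0.001], [-0.999, -0.052, -0.0], [0.0, -0.001, -1.0]]
contact_force: [0.3, 0.2, 0.6]
opening: 0.0481
finger_force: 62.2
```

>>> {"fn": "step_arm", "kwargs": {
  "series": [
    [0,[0,0,-0.3],[0,0,0]],
    [0,[0,0,-0.5],[0,0,0]],
    [0,[0,0,-0.6],[0,0,0]],
    [0,[0,0,-0.68],[0,0,0]],
    [0,[0,0,-0.72],[0,0,0]],
    [0,[0,0,-0.72],[0,0,0]]
  ]
}}

```text
clock: 6.73
tcp_pos: [0.5157, 0.4197, 0.0604]
tool_rot: [[0.052, -0.999, -0.0], [-0.999, -0.052, -0.0], [0.0, 0.0, -1.0]]
contact_force: [0.1, 0.2, -0.3]
opening: 0.0479
finger_force: 62.2
```

>>> {"fn": "step_arm", "kwargs": {
  "series": [
    [0,[0,0,-0.04],[0,0,0]],
    [0,[0,0,-0.08],[0,0,0]],
    [0,[0,0,-0.08],[0,0,0]]
  ]
}}

```text
clock: 6.98
tcp_pos: [0.5159, 0.42, 0.06]
tool_rot: [[0.052, -0.999, 0.001], [-0.999, -0.052, 0.001], [-0.0, -0.001, -1.0]]
contact_force: [-3.2, -0.8, 4.6]
opening: 0.0483
finger_force: 62.5
```

Contact, at 4.6 N with the TCP at the expected 0.060 m. Releasing and lifting.

>>> {"fn": "step_arm", "kwargs": {
  "series": [
    [1,[0,0,0],[0,0,0]],
    [1,[0,0,0],[0,0,0]],
    [1,[0,0,0],[0,0,0]],
    [1,[0,0,0],[0,0,0]],
    [1,[0,0,1.2],[0,0,0]],
    [1,[0,0,2.7],[0,0,0]],
    [1,[0,0,4],[0,0,0]],
    [1,[-1.2,-4,4.5],[0,0,-0.6]],
    [1,[-1.6,-5.5,4.5],[0,0,-0.6]],
    [1,[-2,-7,4.5],[0,0,-0.6]]
  ]
}}

```text
clock: 7.82
tcp_pos: [0.4808, 0.2993, 0.1688]
tool_rot: [[0.0, -1.0, 0.0], [-1.0, -0.0, 0.001], [-0.001, -0.0, -1.0]]
contact_force: [0.6, -0.4, 0.3]
opening: 0.0856
finger_force: 0.0
```

>>> {"fn": "step_arm", "kwargs": {
  "series": [
    [1,[-4,-15,0],[0,0,0]],
    [1,[-4,-15,0],[0,0,0]],
    [1,[-4,-15,0],[0,0,0]],
    [1,[-4,-15,0],[0,0,0]],
    [1,[-4,-15,0],[0,0,0]],
    [1,[-4,-15,0],[0,0,0]],
    [1,[-4,-15,0],[0,0,0]],
    [1,[-4,-15,0],[0,0,0]],
    [1,[-4,-15,0],[0,0,0]],
    [1,[-4,-15,0],[0,0,0]]
  ]
}}

```text
clock: 8.65
tcp_pos: [0.3798, -0.0784, 0.1691]
tool_rot: [[-0.003, -1.0, 0.002], [-1.0, 0.003, -0.0], [0.0, -0.002, -1.0]]
contact_force: [0.6, -0.0, 0.5]
opening: 0.0851
finger_force: 0.0
```

>>> {"fn": "step_arm", "kwargs": {
  "series": [
    [1,[-0.3,-1.6,-0.4],[0,0,0]],
    [1,[-0.5,-3.2,-0.9],[0,0,0]],
    [1,[-0.7,-4.8,-1.4],[0,0,0]],
    [1,[-0.8,-6.2,-1.9],[0,0,0]],
    [1,[-0.85,-6.95,-1.9],[0,0,0]],
    [1,[-0.85,-6.95,-1.9],[0,0,0]],
    [1,[-0.85,-6.95,-1.9],[0,0,0]]
  ]
}}

```text
clock: 9.23
tcp_pos: [0.3593, -0.2495, 0.1206]
tool_rot: [[-0.003, -1.0, -0.001], [-1.0, 0.003, 0.0], [-0.0, 0.001, -1.0]]
contact_force: [-0.8, 0.3, -0.1]
opening: 0.0853
finger_force: 0.0
```

```bash
python3 -c "
from h import *
p=wrist('jar_a')"
```

```text
jar_a 0.79 [ 0.3581 -0.2532 -0.0004]
tcp [ 0.3593 -0.2495  0.1206] 9.2333
```

>>> {"fn": "step_arm", "kwargs": {
  "series": [
    [1,[0,-0.1,-1.2],[0,0,0]],
    [1,[0,-0.1,-2.2],[0,0,0]],
    [1,[0,-0.1,-2.6],[0,0,0]],
    [1,[0,-0.1,-2.6],[0,0,0]],
    [0,[0,-0.1,-2.6],[0,0,0]],
    [0,[0,-0.1,-2.6],[0,0,0]],
    [0,[0,-0.1,-2.6],[0,0,0]],
    [0,[0,-0.1,-2.6],[0,0,0]],
    [0,[0,-0.1,-2.6],[0,0,0]],
    [0,[0,-0.1,-2.6],[0,0,0]]
  ]
}}

```text
clock: 10.17
tcp_pos: [0.3612, -0.2516, 0.0581]
tool_rot: [[-0.0, -1.0, 0.003], [-1.0, -0.0, -0.002], [0.002, -0.003, -1.0]]
contact_force: [0.5, 1.7, 7.4]
opening: 0.0481
finger_force: 62.3
```

>>> {"fn": "step_arm", "kwargs": {
  "series": [
    [0,[0,0,0],[0,0,0]],
    [0,[0,0,0],[0,0,0]],
    [0,[0,0,1],[0,0,0]],
    [0,[0,0,2.3],[0,0,0]],
    [0,[0,0,3.6],[0,0,0]],
    [0,[0,0,4.6],[0,0,0]],
    [0,[0,0,5],[0,0,0]],
    [0,[0.3,1.6,5],[0,0,0.2]],
    [0,[0.6,3.2,5],[0,0,0.4]],
    [0,[1,4.8,5],[0,0,0.6]]
  ]
}}

```text
clock: 11.0
tcp_pos: [0.3843, -0.1303, 0.1808]
tool_rot: [[0.049, -0.999, 0.0], [-0.999, -0.049, 0.001], [-0.001, -0.0, -1.0]]
contact_force: [2.2, -0.2, -0.5]
opening: 0.0483
finger_force: 62.1
```

>>> {"fn": "step_arm", "kwargs": {
  "series": [
    [0,[5.4,18.9,0],[0,0,0]],
    [0,[5.4,18.9,0],[0,0,0]],
    [0,[5.4,18.9,0],[0,0,0]],
    [0,[5.4,18.9,0],[0,0,0]],
    [0,[5.4,18.9,0],[0,0,0]],
    [0,[5.4,18.9,0],[0,0,0]],
    [0,[5.4,18.9,0],[0,0,0]],
    [0,[5.4,18.9,0],[0,0,0]],
    [0,[5.4,18.9,0],[0,0,0]],
    [0,[5.4,18.9,0],[0,0,0]]
  ]
}}

```text
clock: 11.83
tcp_pos: [0.4992, 0.2717, 0.1802]
tool_rot: [[0.052, -0.999, -0.001], [-0.999, -0.052, -0.0], [0.0, 0.001, -1.0]]
contact_force: [0.2, -1.3, 0.3]
opening: 0.0481
finger_force: 62.1
```

>>> {"fn": "step_arm", "kwargs": {
  "series": [
    [0,[0.4,1.5,0],[0,0,0]],
    [0,[0.75,2.75,0],[0,0,0]],
    [0,[0.75,2.75,0],[0,0,0]],
    [0,[0.75,2.75,-1.3],[0,0,0]],
    [0,[0.75,2.75,-2.8],[0,0,0]],
    [0,[0.75,2.75,-3.7],[0,0,0]],
    [0,[0.75,2.75,-4],[0,0,0]],
    [0,[0.75,2.75,-4.4],[0,0,0]],
    [0,[0.75,2.75,-4.55],[0,0,0]],
    [0,[0.75,2.75,-4.55],[0,0,0]]
  ]
}}

```text
clock: 12.67
tcp_pos: [0.5184, 0.3384, 0.0676]
tool_rot: [[0.052, -0.999, 0.0], [-0.999, -0.052, 0.0], [-0.0, -0.0, -1.0]]
contact_force: [0.2, -0.1, -1.0]
opening: 0.0481
finger_force: 62.2
```

>>> {"fn": "step_arm", "kwargs": {
  "series": [
    [0,[0,0,-0.04],[0,0,0]],
    [0,[0,0,-0.08],[0,0,0]],
    [0,[0,0,-0.12],[0,0,0]],
    [0,[0,0,-0.12],[0,0,0]]
  ]
}}

```text
clock: 13.0
tcp_pos: [0.5183, 0.3385, 0.0647]
tool_rot: [[0.052, -0.999, 0.0], [-0.999, -0.052, 0.001], [-0.001, -0.001, -1.0]]
contact_force: [-0.1, 1.0, -0.9]
opening: 0.0482
finger_force: 62.2
```

>>> {"fn": "step_arm", "kwargs": {
  "series": [
    [0,[0,0,-0.04],[0,0,0]],
    [0,[0,0,-0.08],[0,0,0]],
    [0,[0,0,-0.11],[0,0,0]],
    [0,[0,0,-0.11],[0,0,0]]
  ]
}}

```text
clock: 13.33
tcp_pos: [0.5182, 0.3384, 0.0622]
tool_rot: [[0.052, -0.999, 0.0], [-0.999, -0.052, 0.0], [-0.0, -0.0, -1.0]]
contact_force: [-2.3, -0.7, 3.9]
opening: 0.0485
finger_force: 62.8
```

>>> {"fn": "step_arm", "kwargs": {
  "series": [
    [1,[0,0,0],[0,0,0]],
    [1,[0,0,0],[0,0,0]],
    [1,[0,0,0],[0,0,0]],
    [1,[0,0,0],[0,0,0]],
    [1,[0,0,1.2],[0,0,0]],
    [1,[0,0,2.7],[0,0,0]],
    [1,[0,0,4],[0,0,0]],
    [1,[-0.5,-0.2,4],[0,0,1.2]],
    [1,[-1.5,-0.5,4],[0,0,2.4]],
    [1,[-2.7,-1,4],[0,0,3.6]]
  ]
}}

```text
clock: 14.17
tcp_pos: [0.4505, 0.3133, 0.1611]
tool_rot: [[0.362, -0.932, -0.0], [-0.932, -0.362, 0.0], [-0.0, 0.0, -1.0]]
contact_force: [-1.8, -0.8, 0.6]
opening: 0.0855
finger_force: 0.0
```

>>> {"fn": "step_arm", "kwargs": {
  "series": [
    [1,[-4,-1,0],[0,0,11]],
    [1,[-4,-1,0],[0,0,11]],
    [1,[-4,-1,0],[0,0,11]],
    [1,[-4,-1,0],[0,0,11]],
    [1,[-4,-1,0],[0,0,11]],
    [1,[-4,-1,0],[0,0,11]],
    [1,[-4,-1,0],[0,0,11]],
    [1,[-4,-1,0],[0,0,11]],
    [1,[-4,-1,0],[0,0,11]],
    [1,[-4,-1,0],[0,0,11]]
  ]
}}

```text
clock: 15.0
tcp_pos: [0.3506, 0.2882, 0.1614]
tool_rot: [[0.97, -0.245, 0.0], [-0.245, -0.97, 0.0], [0.0, -0.0, -1.0]]
contact_force: [0.4, -0.2, -0.7]
opening: 0.0852
finger_force: 0.0
```

```bash
python3 -c "
from h import *
p=wrist('bottle_a','w2.png')
q=imaging.read_camera('top')
for r in imaging.spot_point(q,'jar_a'): print(r['conf'],w(q,r['point']))"
```

```text
bottle_a 0.89 [ 0.3489  0.2882 -0.0025]
bottle_a 0.75 [ 4.107e-01  2.700e-01 -1.000e-04]
bottle_a 0.73 [ 0.2934  0.3046 -0.0007]
tcp [0.3506 0.2882 0.1614] 15.0
0.88 [0.51593402 0.41871347 0.0080694 ]
0.75 [0.51704933 0.33631578 0.00404489]
```

View pics/w2.png

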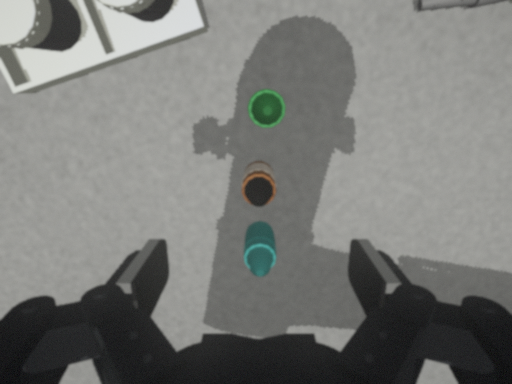

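The wrist view shows amber bottle at (259,188), midway across the jaws, with green (267,108) and turquoise (260,250) ahead and behind along the pad width. Both jars stand in their tray. Descending on the bottle.

>>> {"fn": "step_arm", "kwargs": {
  "series": [
    [1,[0,0,-1.5],[0,0,0]],
    [1,[0,0,-3],[0,0,0]],
    [1,[0,0,-4],[0,0,0]],
    [1,[0,0,-4.5],[0,0,0]],
    [1,[0,0,-4.5],[0,0,0]],
    [0,[0,0,-4.5],[0,0,0]],
    [0,[0,0,-4.5],[0,0,0]],
    [0,[0,0,-4.5],[0,0,0]],
    [0,[0,0,-4.5],[0,0,0]],
    [0,[0,0,-4.5],[0,0,0]]
  ]
}}

```text
clock: 16.03
tcp_pos: [0.351, 0.2887, 0.0501]
tool_rot: [[0.97, -0.242, 0.001], [-0.242, -0.97, 0.001], [0.001, -0.001, -1.0]]
contact_force: [-0.7, -3.1, 11.8]
opening: 0.0263
finger_force: 60.9
```

>>> {"fn": "step_arm", "kwargs": {
  "series": [
    [0,[0,0,0],[0,0,0]],
    [0,[0,0,0],[0,0,0]],
    [0,[0,0,0],[0,0,0]],
    [0,[0,0,0],[0,0,0]]
  ]
}}

```text
clock: 16.37
tcp_pos: [0.3511, 0.2888, 0.0502]
tool_rot: [[0.97, -0.242, 0.001], [-0.242, -0.97, 0.001], [0.001, -0.002, -1.0]]
contact_force: [-1.1, -0.7, 5.8]
opening: 0.0262
finger_force: 59.0
```

>>> {"fn": "step_arm", "kwargs": {
  "series": [
    [0,[0,0,1],[0,0,0]],
    [0,[0,0,2.3],[0,0,0]],
    [0,[0,0,3.6],[0,0,0]],
    [0,[0,0,4.6],[0,0,0]],
    [0,[0,0,5],[0,0,0]],
    [0,[0.3,-1,5],[0,0,0]],
    [0,[0.7,-2.4,5],[0,0,-1.3]],
    [0,[1.1,-3.8,5],[0,0,-2.6]],
    [0,[1.5,-5.2,5],[0,0,-4]],
    [0,[1.9,-6.7,5],[0,0,-5]]
  ]
}}

```text
clock: 17.2
tcp_pos: [0.3978, 0.1195, 0.173]
tool_rot: [[0.774, -0.633, -0.001], [-0.633, -0.774, 0.0], [-0.001, 0.001, -1.0]]
contact_force: [1.5, 0.7, -0.6]
opening: 0.0261
finger_force: 59.1
```

>>> {"fn": "step_arm", "kwargs": {
  "series": [
    [0,[4.4,-15.3,0],[0,0,-9]],
    [0,[4.4,-15.3,0],[0,0,-9]],
    [0,[4.4,-15.3,0],[0,0,-9]],
    [0,[4.4,-15.3,0],[0,0,-9]],
    [0,[4.4,-15.3,0],[0,0,-9]],
    [0,[4.4,-15.3,0],[0,0,-9]],
    [0,[4.4,-15.3,0],[0,0,-9]],
    [0,[4.4,-15.3,0],[0,0,-9]],
    [0,[4.4,-15.3,0],[0,0,-9]],
    [0,[4.4,-15.3,0],[0,0,-9]]
  ]
}}

```text
clock: 18.03
tcp_pos: [0.5078, -0.2652, 0.172]
tool_rot: [[0.101, -0.995, -0.003], [-0.995, -0.101, 0.0], [-0.001, 0.003, -1.0]]
contact_force: [-0.8, 1.5, 0.2]
opening: 0.0261
finger_force: 59.2
```

>>> {"fn": "step_arm", "kwargs": {
  "series": [
    [0,[0.4,-1.5,0],[0,0,0]],
    [0,[0.8,-3,0],[0,0,0]],
    [0,[1.3,-4.5,0],[0,0,0]],
    [0,[1.6,-5.5,0],[0,0,0]],
    [0,[1.6,-5.5,0],[0,0,0]],
    [0,[1.6,-5.5,-1.4],[0,0,0]],
    [0,[1.6,-5.5,-2.6],[0,0,0]],
    [0,[1.6,-5.5,-3.2],[0,0,0]],
    [0,[1.6,-5.5,-3.2],[0,0,0]]
  ]
}}

```text
clock: 18.78
tcp_pos: [0.5455, -0.3974, 0.0869]
tool_rot: [[0.103, -0.995, -0.009], [-0.995, -0.103, 0.006], [-0.006, 0.008, -1.0]]
contact_force: [0.4, -0.7, -1.9]
opening: 0.0258
finger_force: 59.2
```

```bash
python3 -c "
from h import *
p=wrist('bottle_tray','w3.png')"
```

```text
tcp [ 0.5455 -0.3974  0.0869] 18.7833
```

View pics/w3.png

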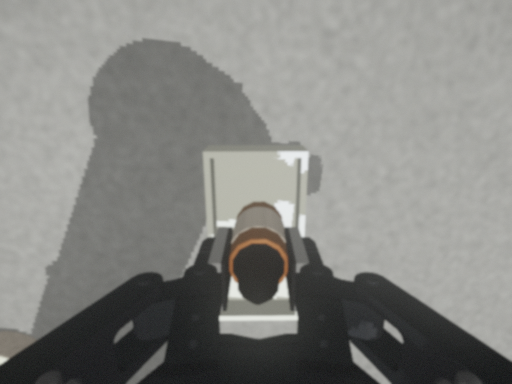

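The bottle is held upright, at about (258,250). The tray's far wall shows at row 150 and another cross wall at row 325. I'll project the tray model to check which bay this is.

```bash
python3 - <<'E'
from h import *
s=monitor.observe(); p=imaging.read_camera('wrist'); T=np.eye(4); T[:3,:3]=s['tool_rot']; T[:3,3]=s['tcp_pos']; p['pose']=T@p['hand_eye']
a=np.radians(6.3);R=np.array([[np.cos(a),-np.sin(a)],[np.sin(a),np.cos(a)]])
for y in(-.062,-.058,-.002,.002,.058,.062):
    print(y,[px(p,[*(np.array([.544,-.374])+R@[x,y]),.022]).round() for x in(-.032,.032)])
print(px(p,[.547,-.404,.004]),px(p,s['tcp_pos']+[0,0,-.05]))
for v in(150,325): print(ray(p,256,v,.022))
E
```

```text
-0.062 [array([310., 152.]), array([208., 153.])]
-0.058 [array([310., 159.]), array([209., 159.])]
-0.002 [array([306., 239.]), array([213., 239.])]
0.002 [array([306., 244.]), array([213., 244.])]
0.058 [array([303., 312.]), array([217., 312.])]
0.062 [array([303., 316.]), array([217., 317.])]
[259.64723112 191.8155317 ] [257.88511228 219.80526444]
[ 0.55298732 -0.43704924  0.022     ]
[ 0.53916033 -0.30445379  0.022     ]
```

>>> {"fn": "step_arm", "kwargs": {
  "series": [
    [0,[0.05,-0.2,0],[0,0,0]],
    [0,[0.05,-0.2,-0.4],[0,0,0]],
    [0,[0.05,-0.2,-0.8],[0,0,0]],
    [0,[0.05,-0.2,-1.05],[0,0,0]],
    [0,[0.05,-0.2,-1.2],[0,0,0]],
    [0,[0.05,-0.2,-1.2],[0,0,0]]
  ]
}}

```text
clock: 19.43
tcp_pos: [0.5486, -0.4038, 0.062]
tool_rot: [[0.104, -0.995, -0.003], [-0.995, -0.104, 0.001], [-0.002, 0.002, -1.0]]
contact_force: [-0.2, -0.1, -0.7]
opening: 0.0263
finger_force: 59.2
```

>>> {"fn": "step_arm", "kwargs": {
  "series": [
    [0,[0,0,-0.04],[0,0,0]],
    [0,[0,0,-0.06],[0,0,0]],
    [0,[0,0,-0.06],[0,0,0]]
  ]
}}

```text
clock: 19.68
tcp_pos: [0.5495, -0.4043, 0.0628]
tool_rot: [[0.104, -0.995, 0.0], [-0.995, -0.104, -0.0], [0.0, -0.0, -1.0]]
contact_force: [0.3, -0.5, -0.7]
opening: 0.026
finger_force: 59.2
```

>>> {"fn": "step_arm", "kwargs": {
  "series": [
    [0,[-0.05,0,-0.08],[0,0,0]],
    [0,[-0.05,0,-0.16],[0,0,0]],
    [0,[-0.05,0,-0.24],[0,0,0]],
    [0,[-0.05,0,-0.24],[0,0,0]],
    [0,[-0.05,0,-0.24],[0,0,0]]
  ]
}}

```text
clock: 20.1
tcp_pos: [0.548, -0.4042, 0.0562]
tool_rot: [[0.104, -0.995, -0.0], [-0.995, -0.104, 0.0], [-0.0, 0.0, -1.0]]
contact_force: [0.4, 1.2, -1.3]
opening: 0.026
finger_force: 59.2
```

>>> {"fn": "step_arm", "kwargs": {
  "series": [
    [0,[0,0,-0.04],[0,0,0]],
    [0,[0,0,-0.08],[0,0,0]],
    [0,[0,0,-0.08],[0,0,0]]
  ]
}}

```text
clock: 20.35
tcp_pos: [0.5481, -0.4043, 0.0544]
tool_rot: [[0.104, -0.995, 0.0], [-0.995, -0.104, -0.0], [0.0, -0.0, -1.0]]
contact_force: [-0.3, 0.2, -0.6]
opening: 0.0261
finger_force: 59.3
```

>>> {"fn": "step_arm", "kwargs": {
  "series": [
    [0,[0,0,-0.04],[0,0,0]],
    [0,[0,0,-0.07],[0,0,0]],
    [0,[0,0,-0.07],[0,0,0]]
  ]
}}

```text
clock: 20.6
tcp_pos: [0.5482, -0.4045, 0.0542]
tool_rot: [[0.104, -0.995, 0.0], [-0.995, -0.104, -0.001], [0.001, -0.0, -1.0]]
contact_force: [-2.1, 1.9, 6.6]
opening: 0.0257
finger_force: 59.9
```

>>> {"fn": "step_arm", "kwargs": {
  "series": [
    [1,[0,0,0],[0,0,0]],
    [1,[0,0,0],[0,0,0]],
    [1,[0,0,0],[0,0,0]],
    [1,[0,0,0],[0,0,0]],
    [1,[0,0,0],[0,0,0]],
    [1,[0,0,1.2],[0,0,0]],
    [1,[0,0,2.7],[0,0,0]],
    [1,[0,0,4],[0,0,0]],
    [1,[0,1.2,4.5],[0,0,0]],
    [1,[0,2.7,4.5],[0,0,0]]
  ]
}}

```text
clock: 21.43
tcp_pos: [0.5491, -0.3387, 0.17]
tool_rot: [[0.101, -0.995, 0.006], [-0.995, -0.101, -0.004], [0.004, -0.006, -1.0]]
contact_force: [1.4, 1.3, 0.4]
opening: 0.0852
finger_force: 0.0
```

>>> {"fn": "step_arm", "kwargs": {
  "series": [
    [1,[-0.6,16.6,0],[0,0,0]],
    [1,[-0.6,16.6,0],[0,0,0]],
    [1,[-0.6,16.6,0],[0,0,0]],
    [1,[-0.6,16.6,0],[0,0,0]],
    [1,[-0.6,16.6,0],[0,0,0]],
    [1,[-0.6,16.6,0],[0,0,0]],
    [1,[-0.6,16.6,0],[0,0,0]],
    [1,[-0.6,16.6,0],[0,0,0]],
    [1,[-0.6,16.6,0],[0,0,0]],
    [1,[-0.6,16.6,0],[0,0,0]]
  ]
}}

```text
clock: 22.27
tcp_pos: [0.5326, 0.0804, 0.1655]
tool_rot: [[0.104, -0.995, 0.001], [-0.995, -0.104, 0.0], [-0.0, -0.001, -1.0]]
contact_force: [1.3, 0.0, -0.2]
opening: 0.0853
finger_force: 0.0
```

```bash
python3 -c "
from h import *
p=wrist('bottle_a')
q=imaging.read_camera('top')
for r in imaging.spot_point(q,'bottle_a'): print(r['conf'],w(q,r['point']))"
```

```text
bottle_a 0.81 [0.2923 0.305  0.0047]
bottle_a 0.7 [5.348e-01 9.890e-02 2.000e-04]
bottle_a 0.46 [ 0.4105  0.2705 -0.0017]
tcp [0.5326 0.0804 0.1655] 22.2667
0.56 [ 0.40703976  0.27022716 -0.00070454]
0.52 [ 0.29075299  0.29975974 -0.00097833]
0.5 [ 0.54653169 -0.40251838  0.0065746 ]
```

>>> {"fn": "step_arm", "kwargs": {
  "series": [
    [1,[0,0.6,-1.2],[0,0,0]],
    [1,[0,0.6,-2.8],[0,0,0]],
    [1,[0,0.6,-4],[0,0,0]],
    [1,[0,0.6,-4.6],[0,0,0]],
    [1,[0,0.6,-4.6],[0,0,0]],
    [0,[0,0.6,-4.6],[0,0,0]],
    [0,[0,0.6,-4.6],[0,0,0]],
    [0,[0,0.6,-4.6],[0,0,0]],
    [0,[0,0.6,-4.6],[0,0,0]],
    [0,[0,0.6,-4.6],[0,0,0]]
  ]
}}

```text
clock: 23.3
tcp_pos: [0.5339, 0.0934, 0.0517]
tool_rot: [[0.104, -0.995, 0.002], [-0.995, -0.104, 0.001], [-0.001, -0.002, -1.0]]
contact_force: [-1.2, -1.2, 11.9]
opening: 0.0261
finger_force: 61.6
```

>>> {"fn": "step_arm", "kwargs": {
  "series": [
    [0,[0,0,0],[0,0,0]],
    [0,[0,0,0],[0,0,0]],
    [0,[0,0,0],[0,0,0]]
  ]
}}

```text
clock: 23.55
tcp_pos: [0.534, 0.0935, 0.0517]
tool_rot: [[0.104, -0.995, 0.002], [-0.995, -0.104, 0.0], [-0.0, -0.002, -1.0]]
contact_force: [-0.9, -0.3, 7.0]
opening: 0.0261
finger_force: 58.9
```

>>> {"fn": "step_arm", "kwargs": {
  "series": [
    [0,[0,0,1],[0,0,0]],
    [0,[0,0,2.3],[0,0,0]],
    [0,[0,0,3.6],[0,0,0]],
    [0,[0,0,4.6],[0,0,0]],
    [0,[0,0,5],[0,0,0]],
    [0,[0,-1,5],[0,0,0]],
    [0,[0.1,-2.4,5],[0,0,0]],
    [0,[0.1,-4,5],[0,0,0]],
    [0,[0.1,-5.5,5],[0,0,0]],
    [0,[0.1,-7,5],[0,0,0]]
  ]
}}

```text
clock: 24.38
tcp_pos: [0.535, -0.0831, 0.1744]
tool_rot: [[0.105, -0.994, -0.001], [-0.994, -0.105, 0.0], [-0.0, 0.001, -1.0]]
contact_force: [0.6, 0.6, 0.0]
opening: 0.0258
finger_force: 59.1
```

>>> {"fn": "step_arm", "kwargs": {
  "series": [
    [0,[0.1,-1.6,0],[0,0,0]],
    [0,[0.1,-3.2,0],[0,0,0]],
    [0,[0.1,-4.8,0],[0,0,0]],
    [0,[0.2,-6.4,0],[0,0,0]],
    [0,[0.2,-8,0],[0,0,0]],
    [0,[0.2,-9.3,0],[0,0,0]],
    [0,[0.2,-10.2,0],[0,0,0]],
    [0,[0.2,-10.5,0],[0,0,0]],
    [0,[0.2,-10.5,-0.7],[0,0,0]],
    [0,[0.2,-10.5,-1.6],[0,0,0]]
  ]
}}

```text
clock: 25.22
tcp_pos: [0.5412, -0.345, 0.136]
tool_rot: [[0.103, -0.995, 0.003], [-0.995, -0.103, -0.001], [0.001, -0.003, -1.0]]
contact_force: [0.5, -0.2, -0.2]
opening: 0.0257
finger_force: 59.1
```

>>> {"fn": "step_arm", "kwargs": {
  "series": [
    [0,[0,0,-0.7],[0,0,0]],
    [0,[0,0,-1.2],[0,0,0]],
    [0,[0,0,-1.4],[0,0,0]],
    [0,[0,0,-1.4],[0,0,0]],
    [0,[0,0,-1.4],[0,0,0]]
  ]
}}

```text
clock: 25.63
tcp_pos: [0.541, -0.3442, 0.101]
tool_rot: [[0.105, -0.995, 0.0], [-0.995, -0.105, -0.001], [0.001, -0.0, -1.0]]
contact_force: [1.0, 0.4, -0.2]
opening: 0.0258
finger_force: 59.1
```

>>> {"fn": "step_arm", "kwargs": {
  "series": [
    [0,[0,0,-0.5],[0,0,0]],
    [0,[0,0,-1],[0,0,0]],
    [0,[0,0,-1.3],[0,0,0]],
    [0,[0,0,-1.5],[0,0,0]],
    [0,[0,0,-1.65],[0,0,0]],
    [0,[0,0,-1.65],[0,0,0]],
    [0,[0,0,-1.65],[0,0,0]]
  ]
}}

```text
clock: 26.22
tcp_pos: [0.5406, -0.3444, 0.0589]
tool_rot: [[0.104, -0.995, -0.0], [-0.995, -0.104, -0.0], [0.0, 0.0, -1.0]]
contact_force: [0.9, -0.3, -0.0]
opening: 0.0257
finger_force: 59.1
```

>>> {"fn": "step_arm", "kwargs": {
  "series": [
    [0,[0,0,-0.04],[0,0,0]],
    [0,[0,0,-0.07],[0,0,0]],
    [0,[0,0,-0.1],[0,0,0]],
    [0,[0,0,-0.1],[0,0,0]]
  ]
}}

```text
clock: 26.55
tcp_pos: [0.5406, -0.3443, 0.0565]
tool_rot: [[0.104, -0.995, 0.0], [-0.995, -0.104, -0.0], [0.0, -0.0, -1.0]]
contact_force: [-0.4, -0.6, -0.4]
opening: 0.0261
finger_force: 59.1
```

>>> {"fn": "step_arm", "kwargs": {
  "series": [
    [0,[0,0,-0.04],[0,0,0]],
    [0,[0,0,-0.08],[0,0,0]],
    [0,[0,0,-0.08],[0,0,0]]
  ]
}}

```text
clock: 26.8
tcp_pos: [0.5408, -0.3445, 0.0558]
tool_rot: [[0.104, -0.995, 0.001], [-0.995, -0.104, -0.001], [0.001, -0.0, -1.0]]
contact_force: [-1.9, 1.1, 4.7]
opening: 0.0257
finger_force: 59.9
```

>>> {"fn": "step_arm", "kwargs": {
  "series": [
    [1,[0,0,0],[0,0,0]],
    [1,[0,0,0],[0,0,0]],
    [1,[0,0,0],[0,0,0]],
    [1,[0,0,0],[0,0,0]],
    [1,[0,0,0],[0,0,0]],
    [1,[0,0,1.2],[0,0,0]],
    [1,[0,0,2.7],[0,0,0]],
    [1,[0,0,4],[0,0,0]],
    [1,[-0.4,1.2,4.5],[0,0,0]],
    [1,[-0.8,2.7,4.5],[0,0,0]]
  ]
}}

```text
clock: 27.63
tcp_pos: [0.5217, -0.2783, 0.1713]
tool_rot: [[0.101, -0.995, 0.006], [-0.995, -0.101, -0.003], [0.004, -0.005, -1.0]]
contact_force: [-0.0, 1.1, -0.0]
opening: 0.0851
finger_force: 0.0
```

>>> {"fn": "step_arm", "kwargs": {
  "series": [
    [1,[-2.95,10.85,-1.5],[0,0,-1.9]],
    [1,[-2.95,10.85,-1.5],[0,0,-1.9]],
    [1,[-2.95,10.85,-1.5],[0,0,-1.9]],
    [1,[-2.95,10.85,-1.5],[0,0,-1.9]],
    [1,[-2.95,10.85,-1.5],[0,0,-1.9]],
    [1,[-2.95,10.85,-1.5],[0,0,-1.9]],
    [1,[-2.95,10.85,-1.5],[0,0,-1.9]],
    [1,[-2.95,10.85,-1.5],[0,0,-1.9]],
    [1,[-2.95,10.85,-1.5],[0,0,-1.9]],
    [1,[-2.95,10.85,-1.5],[0,0,-1.9]]
  ]
}}

```text
clock: 28.47
tcp_pos: [0.447, -0.0055, 0.1298]
tool_rot: [[-0.061, -0.998, 0.001], [-0.998, 0.061, -0.0], [0.0, -0.001, -1.0]]
contact_force: [0.1, 0.5, 0.2]
opening: 0.0856
finger_force: 0.0
```

```bash
python3 -c "
from h import *
p=wrist('pipette','w4.png')
for r in imaging.regions_of(p,'pipette')[:1]:
    v,u=np.nonzero(r['region']); X=np.array([ray(p,a,b,.02)[:2] for a,b in zip(u,v)]); print(cv2.minAreaRect((X*1000).astype(np.float32)),X.min(0),X.max(0))
q=imaging.read_camera('top')
for t in('pipette','bottle_a'):
  for r in imaging.spot_point(q,t): print(t,r['conf'],w(q,r['point']))"
```

```text
tcp [ 0.447  -0.0055  0.1298] 28.4667
((448.5326843261719, 20.476234436035156), (222.8501434326172, 27.376155853271484), 87.02735900878906) [ 0.43107284 -0.09097456] [0.46392737 0.13185086]
bottle_a 0.7 [ 0.54331397 -0.33846239  0.00459061]
```

View pics/w4.png

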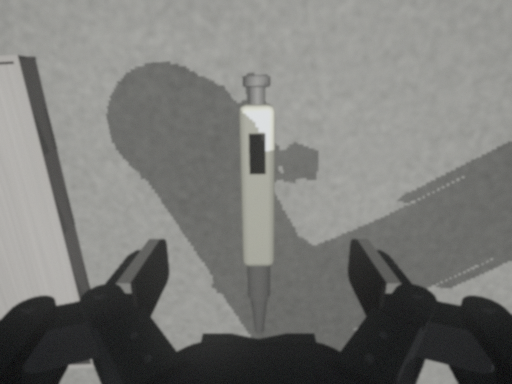

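Jaws are aligned with the pipette: handle rows 107–265 at column 258, parallel to the pads, nozzle toward +y. Both bottles are in their tray. Grasping.

>>> {"fn": "step_arm", "kwargs": {
  "series": [
    [1,[0,0,-1.2],[0,0,0]],
    [1,[0,0,-2.5],[0,0,0]],
    [1,[0,0,-3.4],[0,0,0]],
    [1,[0,0,-3.9],[0,0,0]],
    [1,[0,0,-3.9],[0,0,0]],
    [0,[0,0,-3.9],[0,0,0]],
    [0,[0,0,-3.9],[0,0,0]],
    [0,[0,0,-3.9],[0,0,0]],
    [0,[0,0,-3.9],[0,0,0]],
    [0,[0,0,-3.9],[0,0,0]]
  ]
}}

```text
clock: 29.6
tcp_pos: [0.4474, -0.0053, 0.0328]
tool_rot: [[-0.061, -0.998, 0.001], [-0.998, 0.061, 0.0], [-0.001, -0.001, -1.0]]
contact_force: [1.9, 2.5, 10.9]
opening: 0.0255
finger_force: 12.1
```

>>> {"fn": "step_arm", "kwargs": {
  "series": [
    [0,[0,0,0],[0,0,0]],
    [0,[0,0,0],[0,0,0]],
    [0,[0,0,0],[0,0,0]],
    [0,[0,0,0],[0,0,0]]
  ]
}}

```text
clock: 29.93
tcp_pos: [0.4476, -0.0053, 0.0331]
tool_rot: [[-0.061, -0.998, 0.002], [-0.998, 0.061, 0.0], [-0.0, -0.002, -1.0]]
contact_force: [-1.4, 1.1, 5.0]
opening: 0.0247
finger_force: 61.2
```

>>> {"fn": "step_arm", "kwargs": {
  "series": [
    [0,[0,0,0.6],[0,0,0]],
    [0,[0,0,1.6],[0,0,0]],
    [0,[0,0,2.8],[0,0,0]],
    [0,[0,0,3.7],[0,0,0]],
    [0,[0,0,4],[0,0,0]],
    [0,[1,0,4],[0,0,0.2]],
    [0,[2.2,0.1,4],[0,0,0.5]],
    [0,[3.6,0.1,4],[0,0,0.5]],
    [0,[5,0.1,4],[0,0,0.5]],
    [0,[6.2,0.1,4],[0,0,0.5]]
  ]
}}

```text
clock: 30.77
tcp_pos: [0.6031, -0.0031, 0.1299]
tool_rot: [[-0.018, -1.0, -0.002], [-1.0, 0.018, -0.0], [0.0, 0.002, -1.0]]
contact_force: [-1.1, 0.1, -1.0]
opening: 0.0244
finger_force: 60.3
```

>>> {"fn": "step_arm", "kwargs": {
  "series": [
    [0,[1.2,0,0],[0,0,0]],
    [0,[2.2,0,0],[0,0,0]],
    [0,[2.8,0,0],[0,0,0]],
    [0,[3,0,0],[0,0,0]],
    [0,[3,0,0],[0,0,0]],
    [0,[3,0,0],[0,0,0]]
  ]
}}

```text
clock: 31.27
tcp_pos: [0.676, -0.003, 0.1308]
tool_rot: [[-0.018, -1.0, -0.002], [-1.0, 0.018, -0.0], [0.0, 0.002, -1.0]]
contact_force: [-0.1, 0.0, -1.1]
opening: 0.0246
finger_force: 60.3
```

```bash
python3 -c "
from h import *
p=imaging.read_camera('scene'); cv2.imwrite('pics/s2.png',cv2.resize(p['img'][100:340,60:380,::-1],(800,600),interpolation=2)); print(monitor.observe()['torque'])"
```

```text
[ 0.00389969  0.06588391 -0.00022292]
```

View pics/s2.png

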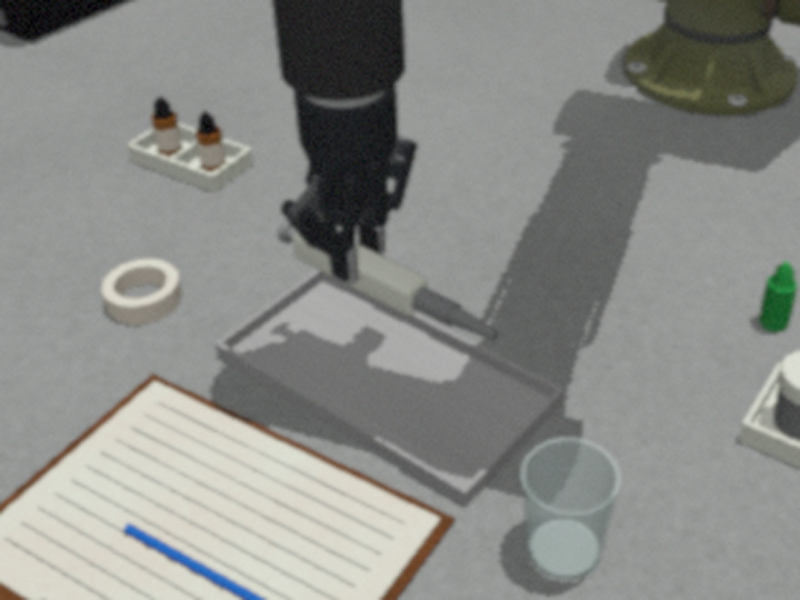

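The pipette is held level above the steel tray and both bottles stand in their bays (upper left). Lowering.

>>> {"fn": "step_arm", "kwargs": {
  "series": [
    [0,[0.1,0,-1.1],[0,0,0]],
    [0,[0.1,0,-2.2],[0,0,0]],
    [0,[0.1,0,-3],[0,0,0]],
    [0,[0.1,0,-3.4],[0,0,0]],
    [0,[0.1,0,-3.55],[0,0,0]],
    [0,[0.1,0,-3.55],[0,0,0]],
    [0,[0.1,0,-3.55],[0,0,0]]
  ]
}}

```text
clock: 31.9
tcp_pos: [0.68, -0.003, 0.0452]
tool_rot: [[-0.018, -1.0, 0.002], [-1.0, 0.018, -0.0], [0.0, -0.002, -1.0]]
contact_force: [-0.0, 0.1, -0.7]
opening: 0.0246
finger_force: 60.3
```

>>> {"fn": "step_arm", "kwargs": {
  "series": [
    [0,[0,0,-0.04],[0,0,0]],
    [0,[0,0,-0.08],[0,0,0]],
    [0,[0,0,-0.12],[0,0,0]],
    [0,[0,0,-0.12],[0,0,0]]
  ]
}}

```text
clock: 32.23
tcp_pos: [0.6795, -0.0029, 0.0404]
tool_rot: [[-0.018, -1.0, 0.0], [-1.0, 0.018, 0.0], [-0.0, -0.0, -1.0]]
contact_force: [0.2, 0.3, -1.7]
opening: 0.0244
finger_force: 60.3
```

>>> {"fn": "step_arm", "kwargs": {
  "series": [
    [0,[0,0,-0.04],[0,0,0]],
    [0,[0,0,-0.08],[0,0,0]],
    [0,[0,0,-0.12],[0,0,0]],
    [0,[0,0,-0.12],[0,0,0]]
  ]
}}

```text
clock: 32.57
tcp_pos: [0.6794, -0.003, 0.0372]
tool_rot: [[-0.018, -1.0, -0.0], [-1.0, 0.018, -0.0], [0.0, 0.0, -1.0]]
contact_force: [-0.2, 0.7, -1.3]
opening: 0.0248
finger_force: 60.4
```

>>> {"fn": "step_arm", "kwargs": {
  "series": [
    [0,[0,0,-0.03],[0,0,0]],
    [0,[0,0,-0.06],[0,0,0]],
    [0,[0,0,-0.06],[0,0,0]]
  ]
}}

```text
clock: 32.82
tcp_pos: [0.6795, -0.003, 0.0372]
tool_rot: [[-0.018, -1.0, 0.001], [-1.0, 0.018, -0.0], [0.0, -0.001, -1.0]]
contact_force: [-4.3, 0.2, 6.6]
opening: 0.0247
finger_force: 61.2
```

Contact at the expected height. I'll release with a limited opening so the fingers stay clear of the tray walls, then lift.

>>> {"fn": "step_arm", "kwargs": {
  "series": [
    [0.65,[0,0,0],[0,0,0]],
    [0.65,[0,0,0],[0,0,0]],
    [0.65,[0,0,0],[0,0,0]],
    [0.65,[0,0,0],[0,0,0]],
    [0.65,[0,0,1],[0,0,0]],
    [0.65,[0,0,2.2],[0,0,0]],
    [0.65,[0,0,3.6],[0,0,0]],
    [0.65,[0,0,5],[0,0,0]],
    [0.65,[-1,0,6],[0,0,0]],
    [0.65,[-2.2,0,6.5],[0,0,0]]
  ]
}}

```text
clock: 33.65
tcp_pos: [0.6255, -0.0033, 0.2015]
tool_rot: [[-0.019, -1.0, 0.004], [-1.0, 0.019, -0.0], [0.0, -0.004, -1.0]]
contact_force: [0.7, 0.1, 1.5]
opening: 0.0556
finger_force: 0.0
```

>>> {"fn": "step_arm", "kwargs": {
  "series": [
    [0.65,[-1.3,0,0.5],[0,0,0]],
    [0.65,[-2.6,0,1],[0,0,0]],
    [0.65,[-4,0,1.5],[0,0,0]],
    [0.65,[-5,0,2],[0,0,0]],
    [0.65,[-5,0,2],[0,0,0]],
    [0.65,[-5,0,2],[0,0,0]],
    [0.65,[-5,0,2],[0,0,0]]
  ]
}}

```text
clock: 34.23
tcp_pos: [0.4995, -0.0028, 0.2479]
tool_rot: [[-0.018, -1.0, -0.0], [-1.0, 0.018, 0.0], [-0.0, 0.0, -1.0]]
contact_force: [0.9, 1.1, 0.5]
opening: 0.0553
finger_force: 0.0
```

```bash
python3 -c "
from h import *
p=imaging.read_camera('scene'); cv2.imwrite('pics/s3.png',cv2.resize(p['img'][60:370,60:473,::-1],(800,600),interpolation=2))
q=imaging.read_camera('top'); cv2.imwrite('pics/t3.png',cv2.resize(q['img'][:,:,::-1],(800,600),interpolation=2)); print(monitor.observe()['finger_force'])"
```

```text
0.0
```

View pics/s3.png

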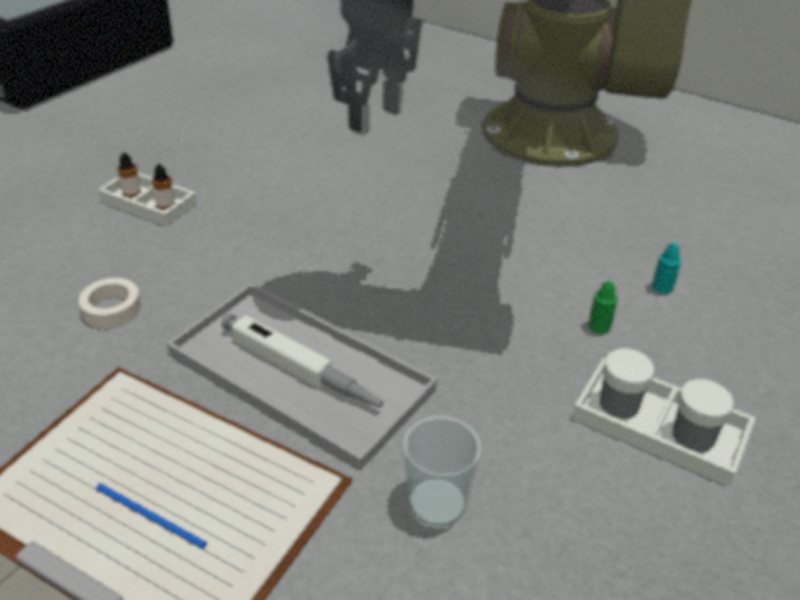

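View pics/t3.png

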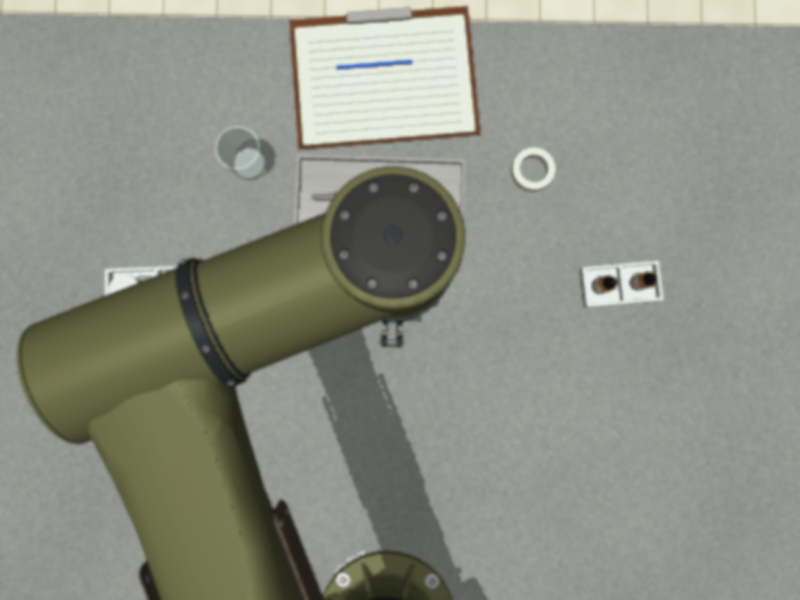

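The scene picture shows both jars upright in their bays at (625,380) and (700,415), and both bottles upright at (128,175) and (162,188). The pipette lies flat in the steel tray at (300,360). The beaker, tape roll and decoys look untouched, and the arm is clear.

```bash
python3 -c "
from rig import ctrl; print(ctrl.sign_off())"
```

```text
the job is handed in; nothing more can be done
None
```

Job handed in at about 34 s: both jars and both dropper bottles stand upright one to a bay, the pipette lies flat lengthwise in the steel tray, and the beaker and tape roll were left alone.

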